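# Lock the detergent bottles away in the supply chest

### The job

Put the two plastic detergent bottles from the slanted wire rack away in the white supply chest: lower each one gently in your grip until it stands upright on the chest's floor, and only then let go. Then shut the lid fully and turn the steel turnbutton a quarter turn to its stop, so that it lies square across the lid's edge. The metal spray can stays in the rack, and everything else stays where it is.

Things in the scene. Friction and masses are not known exactly. Their poses are not given: they have to be found in the camera images.
- bottle_a: White plastic detergent bottle, 140 mm tall, 0.28 to 0.56 kg: round body 60 mm across up to 90 mm, shoulder to 110 mm, then a round ribbed cap 38 mm across (110 to 140 mm up), the place to grip. Origin at the centre of its base, z along the bottle to the cap. Starts leaning 30 degrees in one of the rack's cradles (which one varies), cap up and towards the robot.
- bottle_b: The second detergent bottle, the same as bottle_a in shape and size. Origin at the centre of its base, z along the bottle to the cap.
- spray_can: Metal spray can, 60 mm across with a domed top and a thin nozzle, 146 mm tall, leaning in the remaining cradle of the rack. Stays there. Origin at the centre of its base, z to the nozzle.
- rack: Fixed wire rack, 290 mm wide (y), 120 mm high, three cradles at y = -95, 0, +95 mm. In each a thing stands on a tilted ledge and leans on two wires: base centre at x = +50, z = 50 mm, axis 30 degrees from vertical, upper end towards -x (the robot). The wires reach 98 mm along its underside; the cap is free all round. Lift straight up or along the axis. Origin on the counter, mid-rack.
- chest: Fixed white chest, 180 (x) by 360 (y) by 165 mm high without its lid, walls 10 mm, flat floor 8 mm above the counter. Origin on the counter under its centre, x away from the robot, y along its length. Lid hinged on the far (+x) rim, turnbutton on the near (-x) side. The jar stands near the +y end; the floor from y = -170 to about +65 mm is free for the bottles.
- lid (a joint): The chest's hinged lid, 180 by 360 by 10 mm, 0.4 kg. 0 = shut flat on the rim, growing as it opens; starts standing open at 1.5 to 1.75 rad, limit 1.9. The hinge is stiff (0.55 N m), so the lid stays wherever it is left: push it over from behind, then press it down.
- lid_hinge (a point): Middle of the lid's hinge line (at x = +90 mm, z = 165 mm of the chest); the line runs along the chest's y. Turns with the lid.
- lid_edge (a point): Middle of the lid's free edge, on its outer (upper) face, 180 mm from the hinge line. With the lid shut it is 175 mm above the counter at the chest's near side.
- turnbutton (a joint): Steel bar 82 long, 18 wide, 14 mm thick on an upright pivot through its middle, 14 mm outside the chest's near side. 0 = along the chest's y, clear of the lid; grows anticlockwise from above to its stop at 1.57 rad, along the chest's x, one end over the shut lid. Starts at 0 to 0.25 rad. Friction 0.08 N m, stays where left. Pinch it across its width at the middle and turn, or push an end.
- turnbutton_grip (a point): Centre of the turnbutton's top face, on its pivot axis, 192 mm above the counter; the bar's underside is 178 mm above the counter. x across the bar, y along it; turns with it.
- jar: Glass jar with a metal lid, 72 mm across, 88 mm tall, standing in the chest near its +y end; stays. Origin at the centre of its base.
- dosing_cup: Clear plastic dosing cup, 60 mm across, 55 mm tall, on the counter between rack and chest; stays. Origin at the centre of its base.
- iron: Flat iron, about 200 mm long and 133 mm high, at the back of the counter; stays. Origin under its middle.
- scrub_brush: Wooden scrubbing brush, 150 mm long, 42 mm high, bristles down on the counter in front of the chest; stays. Origin under its middle.
- lint_roller: Lint roller with handle, 210 mm long, lying on the counter in front of the rack; stays. Origin under its middle.

How it is judged:
By the outcome, as a careful person would: the job done as asked, in the order asked, and still so for the second after the job is handed in, with the robot touching nothing.
It also fails if it takes over 72 s, if anything falls off the work surface, if the arm or the gripper's body presses on something with over 40 N, if the wrist force passes 120 N, or if a joint passes its speed limit or range.

### The arm

A 6-joint arm with a two-finger parallel gripper is mounted at the origin on the work surface. World frame = base frame: x ahead of the robot, y to its left, z up, the work surface at z = 0. Lengths are in m, angles in rad, forces in N, time in s.
With the tool pointing down it reaches from about 0.375 to 0.975 m from the base axis. Payload 3.8 kg.
Tool frame: the origin (TCP) lies midway between the tips of the shut fingers; the grasp point (between the pads) lies 19 mm behind it; z points along the fingers, y is the line along which they close (so a half turn about z gives the same grasp; the last joint's range is limited). The gripper opens to 88 mm and grips with 3 to 60 N. Pads are 18 mm wide; open, the fingers measure 123 mm over their backs; the gripper's body (75 mm by 187 mm) begins 45 mm behind the grasp point.
Start: joints at [1.261, 0.264, 1.604, -0, 1.274, -0.037], TCP at [0.182, 0.65, 0.239] pointing down, gripper open.
Joint ranges: [-2.63, 2.63], [-0.94, 2.18], [0.31, 2.57], [-1.31, 4.45], [0, 2.66], [-2.55, 2.55]. Speed limits (rad/s): [2.57, 2.57, 3.14, 3.14, 3.14, 3.14].

### API

Orientations are given as a 3x3 rotation matrix whose columns are the frame's x, y, z axes.
In Python, from station import r gives the robot as it stands.
- The arm moves only by the shell command python3 shift.py 'ROWS' [OPENING] [FORCE]. ROWS is a JSON list of rows, 1 to 10 of them, each of 6 numbers: dx, dy, dz in m, then a rotation vector rx, ry, rz in rad; each row is the pose to reach, as a shift and turn from the pose commanded when the command began, along the tool's axes at that moment; what a row does not reach only later rows make up. A row lasts 1/10 s, in which the tool goes at most 0.05 m and 0.15 rad, less where a joint would pass 70% of its speed; a pose out of reach is approached as far as the arm can. OPENING is the opening from 0.0 (shut) to 1.0 (fully open), set as the command begins (- or left out keeps the last). The fingers move at their own pace and stop on an object; FORCE is the grip in N (left out, the last holds). Time passes only in rows, so rows that do not move let the fingers close. It prints the time, the measured TCP pose, the force, the opening and the grip force at its end.
- r.state(): the state, without advancing time (a new reading comes with each control period).
- r.capture(name): name is "side" or "top"; returns a dict with "pixels" (420x560x3 uint8, blue, green, red), "intrinsics" (3x3 intrinsics, pixels), "dist_coeffs" ([k1, k2, p1, p2, k3] as OpenCV has them; the pictures are not rectified), "R" (3x3) and "t" (3): a world point X has camera coordinates R X + t. Camera axes: x right, y down, z forward; pixel columns grow to the right and rows downward; lengths in m; the calibration is good to about 2 mm. A picture is of the moment at which its call begins. There is no depth.
- r.sign_off(): hands the job in; it is judged then, once.
The state is a dict: "time": time; "joint_pos": joint angles; "joint_vel": joint speeds; "joint_efforts": joint torques, N m; "tool_pos": TCP position; "tcp_rot": TCP orientation; "ft_force": force on the tool from outside, world axes, zero at the start; "ft_torque": the same for the moment, N m; "gripper_width": opening from 0.0 (shut) to 1.0 (fully open); "grip_force": force on a finger pad.
Only numpy, scipy, OpenCV 4.12 (cv2) and the standard library are available. Lean on these libraries where they do the work, as an engineer would, in place of code of your own. Each camera call takes 0.05 s, during which the arm holds its last target. There are 200 camera calls.

## Working session

There is one attempt and no reset: what is moved stays moved. The work goes in short steps, Python scripts to look and compute and a shell command to move; the robot and the scene stay as the last step left them, time stands still between calls to the robot, and variables do not carry over. Pictures are saved under pics/ and viewed, at most 10 in all, crops included, and the job is handed in when it is done.

```bash
ls; mkdir -p pics
python3 - <<'E'
from station import r
import cv2
s=r.state();print(s)
for n in("side","top"):
    c=r.capture(n);cv2.imwrite(f"pics/{n}0.png",c["pixels"]);print(n,c["intrinsics"],c["dist_coeffs"],c["R"],c["t"])
E
```

```text
pics
shift.py
station.py
{'time': 0.0, 'joint_pos': array([ 1.26105495e+00,  2.64734001e-01,  1.60533277e+00,  6.17657736e-06,
        1.27364836e+00, -3.69161939e-02]), 'joint_vel': array([-0.00108622, -0.00061628,  0.00079525, -0.00035504, -0.00057939,
        0.00067116]), 'joint_efforts': array([-1.31363850e-03, -5.02102160e+01, -3.56884646e+01,  7.25892931e-02,
        2.91815313e-02, -1.43992447e-04]), 'tool_pos': array([0.18168525, 0.64938744, 0.23742313]), 'tcp_rot': array([[-9.63012969e-01,  2.69454256e-01, -6.52582606e-04],
       [ 2.69455033e-01,  9.63010855e-01, -2.01967515e-03],
       [ 8.42340678e-05, -2.12081503e-03, -9.99997748e-01]]), 'ft_force': array([ 0.59423695, -0.56453982,  0.02610941]), 'ft_torque': array([ 0.03999256, -0.00080172, -0.05599215]), 'grip_force': 0.0, 'gripper_width': 1.0035311071555546}
side [[404.58914418   0.         277.64766795]
 [  0.         404.58914418 202.45473486]
 [  0.           0.           1.        ]] [-0.01987837  0.          0.          0.          0.        ] [[-0.95881156  0.28402909 -0.0028051 ]
 [ 0.20258968  0.67690358 -0.70764325]
 [-0.19909249 -0.67906481 -0.70656434]] [ 0.54287324 -0.02016742  1.05136182]
top [[386.3432321    0.         285.11411522]
 [  0.         386.3432321  210.6712896 ]
 [  0.           0.           1.        ]] [0.02047879 0.         0.         0.         0.        ] [[-0.0168958  -0.99953934  0.02521173]
 [-0.99130956  0.01345597 -0.13085986]
 [ 0.13046033 -0.02720361 -0.99108025]] [-0.00747644  0.59001781  1.12676646]
```
View pics/side0.png

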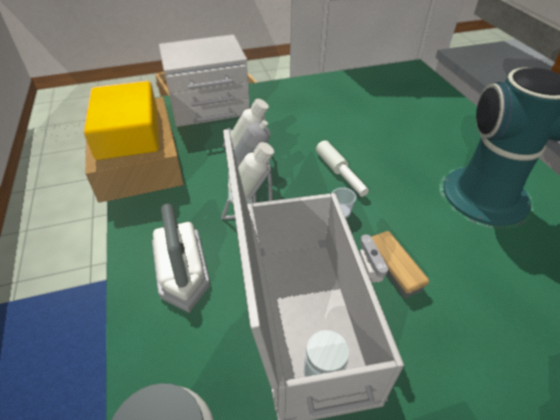

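View pics/top0.png

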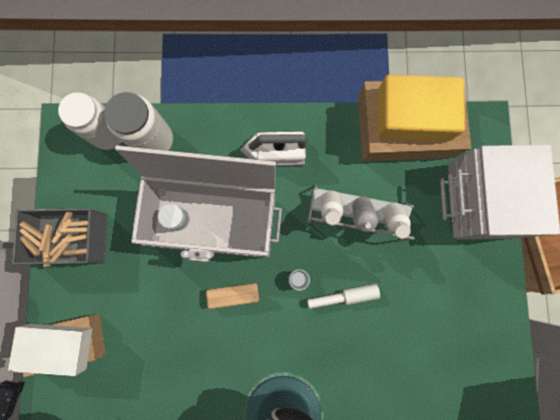

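The pictures show the chest with its open lid at about (205,215) in the top view. In the rack there, the bottle caps are at about (333,208) and (400,220), with the grey can between them at (366,212). Next I'll enlarge both areas.

Create h.py:
```python
import numpy as np, cv2
from station import r
def ray(c,uv):
    p=cv2.undistortPoints(np.array(uv,float).reshape(-1,1,2),c["intrinsics"],np.array(c["dist_coeffs"]))[:,0]
    d=np.c_[p,np.ones(len(p))]@c["R"]; return -c["R"].T@c["t"],d/np.linalg.norm(d,axis=1,keepdims=True)
def plane(c,uv,z):
    o,d=ray(c,uv); return o+d*((z-o[2])/d[:,2])[:,None]
def tri(c1,u1,c2,u2):
    o1,d1=ray(c1,u1);o2,d2=ray(c2,u2);out=[]
    for a,b in zip(d1,d2):
        s=np.linalg.lstsq(np.c_[a,-b],o2-o1,rcond=None)[0]; p,q=o1+s[0]*a,o2+s[1]*b; out.append(np.r_[(p+q)/2,np.linalg.norm(p-q)])
    return np.array(out)
def proj(c,X):
    return cv2.projectPoints(np.array(X,float).reshape(-1,3),cv2.Rodrigues(c["R"])[0],c["t"],c["intrinsics"],np.array(c["dist_coeffs"]))[0][:,0]
def crop(c,x0,y0,x1,y1,k):
    return cv2.resize(c["pixels"][y0:y1,x0:x1],None,fx=k,fy=k,interpolation=cv2.INTER_CUBIC)
```

Run:
```python
from h import *
t=r.capture("top");s=r.capture("side")
a=crop(t,300,175,425,250,4);b=crop(s,215,90,290,210,4)
im=np.zeros((480,800,3),np.uint8);im[:300,:500]=a;im[:480,500:]=b;cv2.imwrite("pics/rack.png",im)
cv2.imwrite("pics/chest.png",crop(t,118,140,288,265,4))
print(proj(t,r.state()["tool_pos"]))
```

```text
[[ -0.62313468 380.00099938]]
```

View pics/rack.png

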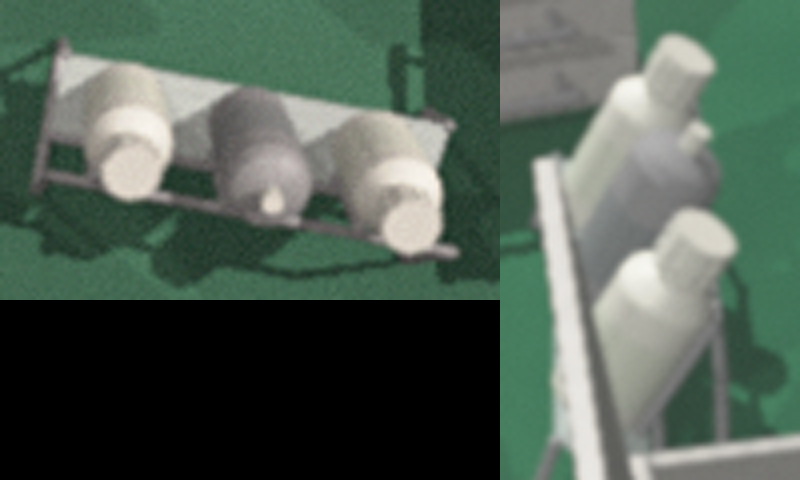

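View pics/chest.png

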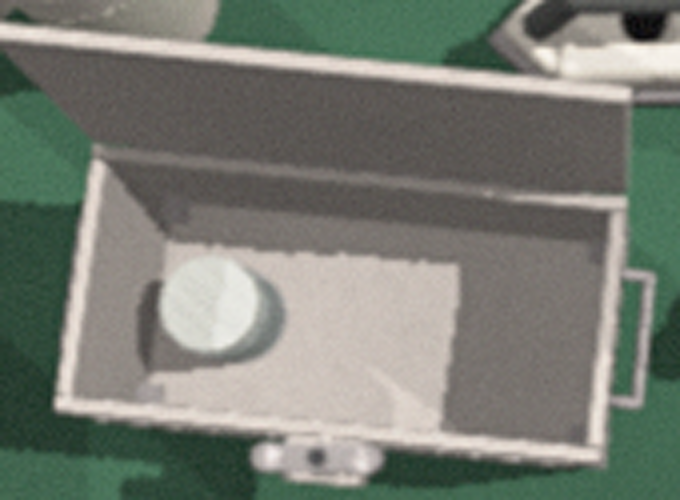

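The rack crop shows the cap top faces at about (131,170) and (411,226) in the top view, with the can between them. In the side view they are at (712,232) and (690,56).

The chest crop shows the near rim corners at (57,408) and (603,462) and the far corners at (97,150) and (625,200). The lid edge runs from (0,30) to (632,93), the turnbutton pivot is at (317,457), and the jar top is at (210,303).

Run:
```python
from h import *
np.set_printoptions(precision=4,suppress=True)
t=r.capture("top");s=r.capture("side")
f=lambda P,x,y,k=4:(np.array(P,float)+.5)/k-.5+[x,y]
ct=f([(131,170),(411,226)],300,175);cs=f([(212,232),(190,56)],215,90)
print("cap top plane",plane(t,ct,.1712));print("side plane",plane(s,cs,.1712));print("tri",tri(t,ct,s,cs))
q=plane(t,ct,.1712);d=q[0]-q[1];print("dist",np.linalg.norm(d),"yaw",np.arctan2(-d[0],d[1]))
ch=plane(t,f([(57,410),(603,464),(97,150),(625,200)],118,140),.165);print("rim NL NR FL FR\n",ch)
for a,b in((0,1),(2,3)):
    d=ch[a]-ch[b];print(np.linalg.norm(d),np.arctan2(-d[0],d[1]))
print("centre",ch.mean(0))
print("tb",plane(t,f([(252,455),(383,457),(317,457)],118,140),.192))
print("jar",plane(t,f([(210,303)],118,140),.096))
print("lid edge",plane(t,f([(632,93)],118,140),.345),plane(t,f([(0,30)],118,140),.345))
```

```text
cap top plane [[ 0.5533 -0.1389  0.1712]
 [ 0.5131 -0.3249  0.1712]]
side plane [[ 0.5483 -0.1387  0.1712]
 [ 0.512  -0.3231  0.1712]]
tri [[ 0.5509 -0.1377  0.173   0.0047]
 [ 0.5124 -0.3248  0.1705  0.0017]]
dist 0.19025087235886462 yaw -0.21277854888162012
rim NL NR FL FR
 [[0.4954 0.3906 0.165 ]
 [0.454  0.0333 0.165 ]
 [0.6693 0.3702 0.165 ]
 [0.6311 0.0164 0.165 ]]
0.35975297666788686 -0.11548622773017606
0.3558077711236811 -0.10769020266578001
centre [0.5624 0.2026 0.165 ]
tb [[0.4631 0.2569 0.192 ]
 [0.4604 0.1737 0.192 ]
 [0.4612 0.2157 0.192 ]]
jar [[0.5733 0.3116 0.096 ]]
lid edge [[0.6584 0.0115 0.345 ]] [[0.6976 0.3634 0.345 ]]
```

```bash
cat >> h.py <<'E'
from scipy.spatial.transform import Rotation as Rn
np.set_printoptions(precision=4,suppress=True)
RY,CY=-.2128,-.112
rz=lambda a:Rn.from_euler('z',a).as_matrix()
def tilt(yaw,lean=0.):  # tool z down, leaning: top of tool towards robot; tool y along +y of yaw frame
    F=rz(yaw);z=F@[np.sin(lean),0,-np.cos(lean)];y=F[:,1];return np.c_[np.cross(y,z),y,z]
AX=-tilt(RY,np.pi/6)[:,2]
CAP={'L':np.array([.552,-.1388,.1712]),'R':np.array([.513,-.3245,.1712])}
CH=np.array([.5645,.203,0.])
chest=lambda x,y,z:CH+rz(CY)@[x,y,z]
def go(*T):  # successive targets (p,R), shifts all from the present pose
    s=r.state();P,R=s["tool_pos"],s["tcp_rot"]
    print("at",P,"t",round(s["time"],2),"F",s["ft_force"],"w",round(s["gripper_width"],3),"j",s["joint_pos"])
    for p,Q in T:
        v=R.T@(p-P);w=Rn.from_matrix(R.T@Q).as_rotvec();print(v,w,"rows>=",round(np.linalg.norm(v)/.05,1),round(np.linalg.norm(w)/.15,1))
E
python3 - <<'E'
from h import *
G=tilt(RY,np.pi/6)
go((np.array([.30,.45,.40]),tilt(0.)),(CAP['L']+.10*AX+[0,0,.08],G),(CAP['L']+.05*AX,G),(CAP['L']-.029*AX,G))
E
```

```text
at [0.1818 0.6498 0.2382] t 0.3 F [-0.363   0.044   0.0648] w 1.003 j [ 1.2611  0.2643  1.6045 -0.      1.2737 -0.0369]
[-0.1677 -0.1607 -0.1617] [-0.0008 -0.0001 -0.2728] rows>= 5.7 1.8
[-0.5191 -0.6628 -0.0991] [-0.0165 -0.5235 -0.0584] rows>= 17.0 3.5
[-0.544  -0.6612  0.0242] [-0.0165 -0.5235 -0.0584] rows>= 17.1 3.5
[-0.5835 -0.6588  0.0927] [-0.0165 -0.5235 -0.0584] rows>= 17.7 3.5
```

```bash
python3 shift.py '[[-0.17,-0.16,-0.16,0,0,0],[-0.17,-0.16,-0.16,0,0,0],[-0.17,-0.16,-0.16,0,0,0],[-0.17,-0.16,-0.16,0,0,0],[-0.17,-0.16,-0.16,0,0,0],[-0.52,-0.66,-0.1,-0.016,-0.52,-0.058],[-0.52,-0.66,-0.1,-0.016,-0.52,-0.058],[-0.52,-0.66,-0.1,-0.016,-0.52,-0.058],[-0.52,-0.66,-0.1,-0.016,-0.52,-0.058],[-0.52,-0.66,-0.1,-0.016,-0.52,-0.058]]' 0.65 25
python3 - <<'E'
from h import *
G=tilt(RY,np.pi/6)
go((CAP['L']+.10*AX+[0,0,.08],G),(CAP['L']+.05*AX,G))
E
```

```text
time: 1.3
tool_pos: [0.3715, 0.2376, 0.3621]
tcp_rot: [[-0.849, 0.207, 0.487], [0.179, 0.978, -0.104], [-0.498, -0.001, -0.867]]
ft_force: [0.5, -0.5, 0.3]
gripper_width: 0.65
grip_force: 0.0
at [0.3715 0.2376 0.3621] t 1.3 F [ 0.4893 -0.5277  0.3384] w 0.65 j [ 0.8519 -0.4492  2.1162 -0.4777  1.2406 -0.4073]
[-0.1649 -0.3307  0.1233] [ 0.001  -0.0026  0.0046] rows>= 7.8 0.0
[-0.1253 -0.3306  0.2427] [ 0.001  -0.0026  0.0046] rows>= 8.6 0.0
```

```bash
python3 shift.py '[[-0.165,-0.331,0.123,0,0,0],[-0.165,-0.331,0.123,0,0,0],[-0.165,-0.331,0.123,0,0,0],[-0.165,-0.331,0.123,0,0,0],[-0.165,-0.331,0.123,0,0,0],[-0.165,-0.331,0.123,0,0,0],[-0.165,-0.331,0.123,0,0,0],[-0.165,-0.331,0.123,0,0,0],[-0.165,-0.331,0.123,0,0,0],[-0.165,-0.331,0.123,0,0,0]]'
python3 - <<'E'
from h import *
G=tilt(RY,np.pi/6)
go((CAP['L']+.03*AX,G),(CAP['L']-.029*AX,G))
E
```

```text
time: 2.3
tool_pos: [0.5022, -0.1289, 0.3384]
tcp_rot: [[-0.848, 0.215, 0.484], [0.187, 0.977, -0.105], [-0.496, 0.001, -0.869]]
ft_force: [-0.3, 0.1, -0.1]
gripper_width: 0.652
grip_force: 0.0
at [ 0.5022 -0.1289  0.3384] t 2.3 F [-0.2868  0.1261 -0.1122] w 0.652 j [-0.3401 -0.4242  2.1423  0.0789  0.9098 -1.7262]
[0.039  0.0008 0.1404] [-0.0008 -0.005  -0.0037] rows>= 2.9 0.0
[0.0387 0.0008 0.1994] [-0.0008 -0.005  -0.0037] rows>= 4.1 0.0
```

```bash
python3 shift.py '[[0.039,0.001,0.05,0,-0.005,-0.004],[0.039,0.001,0.095,0,-0.005,-0.004],[0.039,0.001,0.14,0,-0.005,-0.004],[0.039,0.001,0.14,0,-0.005,-0.004],[0.039,0.001,0.14,0,-0.005,-0.004]]'
python3 - <<'E'
from h import *
G=tilt(RY,np.pi/6)
go((CAP['L']-.029*AX,G))
t=r.capture("top");s=r.capture("side")
im=np.zeros((480,800,3),np.uint8);im[:300,:500]=crop(t,300,175,425,250,4);im[:480,500:]=crop(s,215,90,290,210,4);cv2.imwrite("pics/pre.png",im)
E
```

```text
time: 2.8
tool_pos: [0.5373, -0.1322, 0.1967]
tcp_rot: [[-0.849, 0.205, 0.488], [0.178, 0.979, -0.103], [-0.498, -0.001, -0.867]]
ft_force: [1.2, -0.5, 0.3]
gripper_width: 0.648
grip_force: 0.0
at [ 0.5373 -0.1322  0.1967] t 2.8 F [ 1.1986 -0.4614  0.279 ] w 0.648 j [-0.3207 -0.2389  2.2795  0.1016  0.5843 -1.7549]
[-0.001  -0.0035  0.0589] [ 0.0023 -0.0018  0.0057] rows>= 1.2 0.0
```

View pics/pre.png

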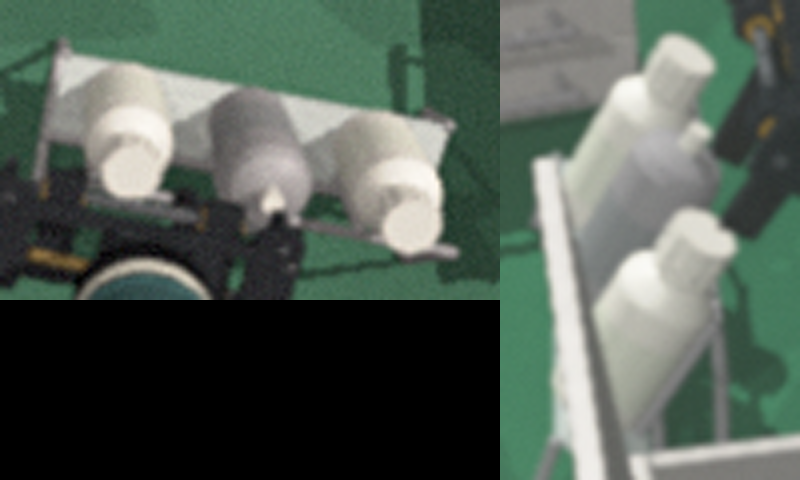

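The fingers straddle the left cap in the top view: inner edges at about (88,195) and (200,215), cap at (131,170). I'll check the centring numerically before descending.

Run:
```python
from h import *
G=tilt(RY,np.pi/6); go((CAP['L']-.029*AX,G))
s=r.state();t=r.capture("top");P,R=s["tool_pos"],s["tcp_rot"]
for d in(-.0285,.0285):
    u=proj(t,P+R[:,1]*d)[0]; print("tip",(u-[300,175]+.5)*4-.5)
```

```text
at [ 0.5391 -0.1335  0.2011] t 2.9 F [0.1858 0.3531 0.3279] w 0.648 j [-0.3219 -0.2429  2.2764  0.1017  0.5838 -1.7552]
[ 0.0035 -0.0025  0.0617] [0.001  0.0058 0.0052] rows>= 1.2 0.1
tip [173.3549 194.9863]
tip [ 86.9099 178.1523]
```

```bash
python3 shift.py '[[0.002,-0.0025,0.02,0,0,0],[0.002,-0.0025,0.04,0,0,0],[0.002,-0.0025,0.06,0,0,0],[0.002,-0.0025,0.06,0,0,0],[0.002,-0.0025,0.06,0,0,0],[0.002,-0.0025,0.06,0,0,0]]'
python3 - <<'E'
from h import *
go((CAP['L']-.029*AX,tilt(RY,np.pi/6)))
E
```

```text
time: 3.55
tool_pos: [0.566, -0.1431, 0.1479]
tcp_rot: [[-0.845, 0.208, 0.493], [0.179, 0.978, -0.107], [-0.505, -0.002, -0.863]]
ft_force: [0.5, 0.3, -0.1]
gripper_width: 0.653
grip_force: 0.0
at [ 0.566  -0.1431  0.1479] t 3.55 F [ 0.5437  0.3172 -0.1109] w 0.653 j [-0.3225 -0.1101  2.2771  0.1268  0.4514 -1.7834]
[0.001  0.0012 0.0015] [-0.0001  0.0054  0.0035] rows>= 0.0 0.0
```

Now I'll close on the cap with about 30 N.

```bash
python3 shift.py '[[0,0,0,0,0,0],[0,0,0,0,0,0],[0,0,0,0,0,0],[0,0,0,0,0,0],[0,0,0,0,0,0],[0,0,0,0,0,0]]' 0.3 30; python3 shift.py '[[0,0,-0.02,0,0,0],[0,0,-0.05,0,0,0],[0,0,-0.09,0,0,0],[0,0,-0.13,0,0,0],[0,0,-0.17,0,0,0],[0,0,-0.17,0,0,0]]'
python3 - <<'E'
from h import *
D=tilt(CY)
go((chest(-.012,-.115,.36),D),(chest(-.012,-.115,.22),D))
t=r.capture("top");s=r.capture("side")
cv2.imwrite("pics/lift.png",np.hstack([crop(t,250,130,430,290,2),crop(s,200,50,400,210,2)]))
E
```

```text
time: 4.15
tool_pos: [0.5665, -0.1426, 0.147]
tcp_rot: [[-0.845, 0.208, 0.493], [0.18, 0.978, -0.106], [-0.504, -0.001, -0.864]]
ft_force: [-0.2, 4.8, 5.9]
gripper_width: 0.427
grip_force: 30.0
time: 4.75
tool_pos: [0.4822, -0.1255, 0.298]
tcp_rot: [[-0.842, 0.209, 0.497], [0.178, 0.978, -0.109], [-0.508, -0.003, -0.861]]
ft_force: [1.0, -0.5, -1.4]
gripper_width: 0.419
grip_force: 30.0
at [ 0.4822 -0.1255  0.298 ] t 4.75 F [ 0.9848 -0.479  -1.4132] w 0.419 j [-0.3519 -0.4639  2.2434  0.0933  0.835  -1.7574]
[-0.0416  0.2226 -0.0483] [-0.0293  0.5328 -0.095 ] rows>= 4.6 3.6
[0.0296 0.2231 0.0723] [-0.0293  0.5328 -0.095 ] rows>= 4.7 3.6
```

View pics/lift.png

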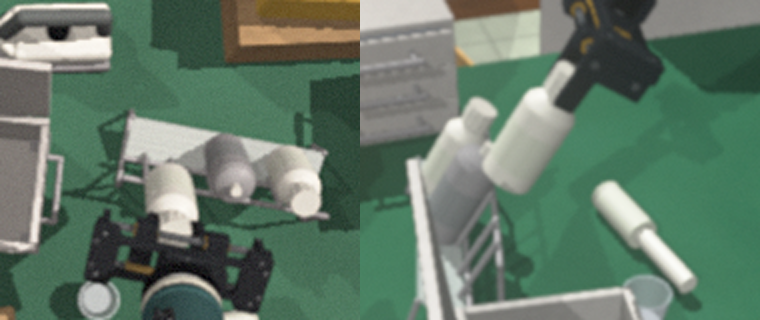

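The bottle hangs in line with the gripper. It is clear of the rack, and the can and the other bottle are in place.

```bash
python3 shift.py '[[-0.004,0.02,-0.01,-0.003,0.053,-0.01],[-0.01,0.045,-0.014,-0.006,0.12,-0.02],[-0.014,0.075,-0.02,-0.01,0.19,-0.03],[-0.02,0.105,-0.024,-0.015,0.26,-0.045],[-0.024,0.135,-0.03,-0.019,0.34,-0.06],[-0.03,0.165,-0.036,-0.023,0.42,-0.075],[-0.037,0.195,-0.042,-0.026,0.49,-0.085],[-0.0416,0.2226,-0.048,-0.029,0.533,-0.095],[-0.0416,0.2226,-0.048,-0.029,0.533,-0.095],[-0.0416,0.2226,-0.048,-0.029,0.533,-0.095]]'; python3 shift.py '[[0,0,0,0,0,0],[0,0,0,0,0,0]]';python3 - <<'E'
from h import *
D=tilt(CY)
go((chest(-.012,-.115,.22),D),(chest(-.012,-.115,.119),D))
t=r.capture("top");s=r.capture("side")
cv2.imwrite("pics/over.png",np.hstack([crop(t,110,110,310,290,2),crop(s,200,130,400,310,2)]))
E
```

```text
time: 5.85
tool_pos: [0.5398, 0.0906, 0.3507]
tcp_rot: [[-0.994, 0.11, -0.013], [0.11, 0.994, 0.002], [0.013, 0.0, -1.0]]
ft_force: [0.2, -0.0, -3.4]
gripper_width: 0.42
grip_force: 30.0
time: 6.05
tool_pos: [0.5391, 0.0895, 0.3531]
tcp_rot: [[-0.994, 0.113, -0.01], [0.112, 0.994, 0.003], [0.01, 0.001, -1.0]]
ft_force: [-0.6, -1.1, -3.6]
gripper_width: 0.423
grip_force: 30.0
at [0.5391 0.0895 0.3531] t 6.05 F [-0.5504 -1.0953 -3.5796] w 0.423 j [ 0.1167 -0.0251  1.7179  0.0036  1.458  -1.3418]
[-0.0019  0.0004  0.1331] [ 0.0014 -0.0098 -0.0007] rows>= 2.7 0.1
[-0.0029  0.0003  0.2341] [ 0.0014 -0.0098 -0.0007] rows>= 4.7 0.1
```

View pics/over.png

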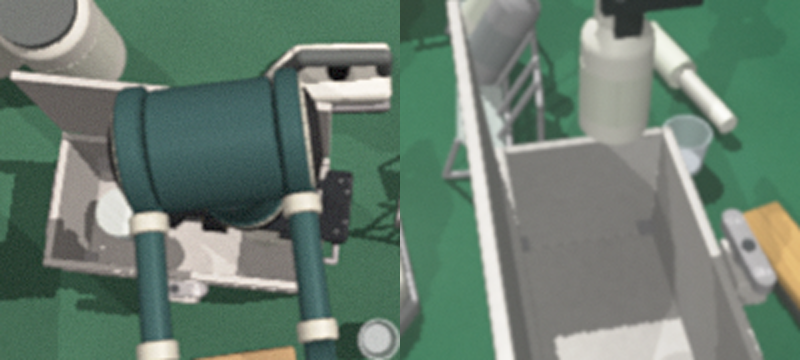

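The bottle is upright over the chest's right end: the side crop has it at (615,80), above the opening. I'll lower it a little further from the lid, at chest x = -25 mm.

```bash
python3 shift.py '[[0.011,0,0,0,-0.01,0],[0.011,0,0.03,0,-0.01,0],[0.011,0,0.065,0,-0.01,0],[0.011,0,0.1,0,-0.01,0],[0.011,0,0.133,0,-0.01,0],[0.011,0,0.165,0,-0.01,0],[0.011,0,0.19,0,-0.01,0],[0.011,0,0.21,0,-0.01,0],[0.011,0,0.22,0,-0.01,0],[0.011,0,0.22,0,-0.01,0]]'
python3 - <<'E'
from h import *
go((chest(-.025,-.115,.119),tilt(CY)))
E
```

```text
time: 7.15
tool_pos: [0.5255, 0.0921, 0.1333]
tcp_rot: [[-0.994, 0.112, -0.001], [0.112, 0.994, 0.002], [0.001, 0.002, -1.0]]
ft_force: [0.1, -0.6, -3.6]
gripper_width: 0.422
grip_force: 30.0
at [0.5255 0.0921 0.1333] t 7.15 F [ 0.1143 -0.6188 -3.557 ] w 0.422 j [ 0.1257  0.0893  2.013   0.002   1.0397 -1.3342]
[-0.0014 -0.0004  0.0143] [ 0.0016 -0.0008  0.    ] rows>= 0.3 0.0
```

```bash
python3 shift.py '[[0,0,0.003,0,0,0],[0,0,0.006,0,0,0],[0,0,0.009,0,0,0],[0,0,0.01,0,0,0],[0,0,0.01,0,0,0],[0,0,0.01,0,0,0]]' | egrep 'pos|force'; for i in 1; do python3 shift.py '[[0,0,0.001,0,0,0],[0,0,0.002,0,0,0],[0,0,0.002,0,0,0],[0,0,0.002,0,0,0]]'| egrep 'pos|force'; done
```

```text
tool_pos: [0.5273, 0.0924, 0.1246]
ft_force: [-0.4, 0.4, -1.8]
grip_force: 30.0
tool_pos: [0.5272, 0.0924, 0.1224]
ft_force: [0.0, -0.9, -3.6]
grip_force: 30.0
```

```bash
for i in 1 2; do python3 shift.py '[[0,0,0.001,0,0,0],[0,0,0.002,0,0,0],[0,0,0.002,0,0,0],[0,0,0.002,0,0,0]]'| egrep 'pos|ft_force'; done
```

```text
tool_pos: [0.5271, 0.0924, 0.1203]
ft_force: [-0.2, -0.9, -2.7]
tool_pos: [0.5281, 0.0925, 0.1194]
ft_force: [0.5, 0.2, 3.3]
```

That is floor contact: the force went from -3.6 N to +3.3 N. I'll release and retract straight up.

```bash
python3 shift.py '[[0,0,0,0,0,0],[0,0,0,0,0,0],[0,0,0,0,0,0],[0,0,0,0,0,0]]' 0.65 30|egrep 'width|ft_f'; python3 shift.py '[[0,0,-0.02,0,0,0],[0,0,-0.06,0,0,0],[0,0,-0.11,0,0,0],[0,0,-0.16,0,0,0],[0,0,-0.2,0,0,0],[0,0,-0.22,0,0,0]]'
python3 - <<'E'
from h import *
G=tilt(RY,np.pi/6)
t=r.capture("top");s=r.capture("side")
cv2.imwrite("pics/pl1.png",np.hstack([crop(t,290,165,440,265,2),crop(s,220,130,420,330,2)[:200]])) if 0 else cv2.imwrite("pics/pl1.png",crop(s,200,80,400,310,2.5))
go((CAP['L']+.10*AX+[-.03,0,.10],G),(CAP['R']+.10*AX+[0,0,.05],G),(CAP['R']+.03*AX,G))
E
```

```text
ft_force: [0.2, -0.5, 1.1]
gripper_width: 0.652
time: 9.95
tool_pos: [0.5282, 0.0921, 0.3435]
tcp_rot: [[-0.994, 0.111, 0.009], [0.112, 0.994, 0.003], [-0.008, 0.004, -1.0]]
ft_force: [0.1, -0.7, 0.2]
gripper_width: 0.655
grip_force: 0.0
at [0.5286 0.0922 0.3429] t 10.05 F [ 0.274   0.1474 -0.2204] w 0.649 j [ 0.1251 -0.0546  1.7646  0.0018  1.4216 -1.3342]
[ 0.0304 -0.2252 -0.0161] [ 0.0309 -0.5139  0.0975] rows>= 4.6 3.5
[ 0.0192 -0.4109  0.0332] [ 0.0309 -0.5139  0.0975] rows>= 8.3 3.5
[-0.0146 -0.4149  0.1441] [ 0.0309 -0.5139  0.0975] rows>= 8.8 3.5
```

View pics/pl1.png

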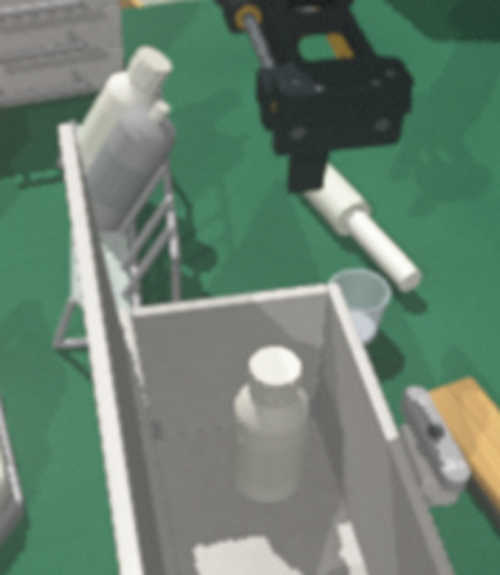

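Bottle one stands upright in the chest: cap at (275,365), base at (268,490). Next is the right-hand bottle.

```bash
python3 shift.py '[[0.03,-0.225,-0.016,0.031,-0.514,0.098],[0.03,-0.225,-0.016,0.031,-0.514,0.098],[0.03,-0.225,-0.016,0.031,-0.514,0.098],[0.03,-0.225,-0.016,0.031,-0.514,0.098],[0.019,-0.411,0.033,0.031,-0.514,0.098],[0.019,-0.411,0.033,0.031,-0.514,0.098],[0.019,-0.411,0.033,0.031,-0.514,0.098],[0.019,-0.411,0.033,0.031,-0.514,0.098],[0.019,-0.411,0.033,0.031,-0.514,0.098],[0.019,-0.411,0.033,0.031,-0.514,0.098]]'|grep time; python3 shift.py '[[0,0,0,0,0,0],[0,0,0,0,0,0]]'|grep time
python3 - <<'E'
from h import *
go((CAP['R']+.03*AX,tilt(RY,np.pi/6)))
E
```

```text
time: 11.05
time: 11.25
at [ 0.4621 -0.313   0.3036] t 11.25 F [ 0.6777 -0.498  -0.4698] w 0.648 j [-0.81   -0.2791  2.1051  0.3576  0.909  -2.332 ]
[ 0.02   -0.0003  0.1109] [-0.0011 -0.0084  0.0013] rows>= 2.3 0.1
```

```bash
python3 shift.py '[[0.02,0,0.02,0,-0.008,0],[0.02,0,0.06,0,-0.008,0],[0.02,0,0.09,0,-0.008,0],[0.02,0,0.11,0,-0.008,0],[0.02,0,0.11,0,-0.008,0],[0.02,0,0.11,0,-0.008,0],[0.02,0,0.11,0,-0.008,0]]'|grep time
python3 - <<'E'
from h import *
go((CAP['R']-.029*AX,tilt(RY,np.pi/6)))
s=r.state();t=r.capture("top");P,R=s["tool_pos"],s["tcp_rot"]
for d in(-.0285,0,.0285):
    print("tip over cap height",proj(t,P+R[:,1]*d+R[:,2]*.03)[0])
E
```

```text
time: 11.95
at [ 0.4988 -0.3223  0.2009] t 11.95 F [ 0.444   0.2397 -0.2063] w 0.652 j [-0.7666 -0.1248  2.1796  0.4334  0.6726 -2.411 ]
[0.0026 0.001  0.0619] [-0.0032  0.0031  0.0025] rows>= 1.2 0.0
tip over cap height [413.6635 232.9578]
tip over cap height [403.0858 230.8543]
tip over cap height [392.5221 228.7534]
```

The fingers are centred on the cap: projected (403.1,230.9), seen (402.8,231.5). Descending and gripping.

```bash
python3 shift.py '[[0.001,0,0.02,0,0,0],[0.001,0,0.04,0,0,0],[0.001,0,0.061,0,0,0],[0.001,0,0.061,0,0,0],[0.001,0,0.061,0,0,0],[0.001,0,0.061,0,0,0]]'
python3 - <<'E'
from h import *
go((CAP['R']-.029*AX,tilt(RY,np.pi/6)))
E
```

```text
time: 12.6
tool_pos: [0.5274, -0.3294, 0.1475]
tcp_rot: [[-0.845, 0.212, 0.49], [0.181, 0.977, -0.11], [-0.502, -0.004, -0.865]]
ft_force: [0.8, -0.6, 0.6]
gripper_width: 0.649
grip_force: 0.0
at [ 0.5274 -0.3294  0.1475] t 12.6 F [ 0.7638 -0.6399  0.5766] w 0.649 j [-0.7345 -0.0044  2.178   0.4893  0.554  -2.4581]
[0.0012 0.0017 0.0009] [-0.0036  0.0028  0.0013] rows>= 0.0 0.0
```

```bash
python3 shift.py '[[0,0,0,0,0,0],[0,0,0,0,0,0],[0,0,0,0,0,0],[0,0,0,0,0,0],[0,0,0,0,0,0],[0,0,0,0,0,0]]' 0.3 30|egrep 'width|force'; python3 shift.py '[[0,0,-0.02,0,0,0],[0,0,-0.05,0,0,0],[0,0,-0.09,0,0,0],[0,0,-0.13,0,0,0],[0,0,-0.17,0,0,0],[0,0,-0.17,0,0,0]]'|egrep 'width|force|pos'
python3 - <<'E'
from h import *
D=tilt(CY)
go((np.array([.43,-.20,.38]),tilt(RY,.2)),(chest(-.025,0.,.38),D))
E
```

```text
ft_force: [-0.7, 6.2, 5.6]
gripper_width: 0.429
grip_force: 30.0
tool_pos: [0.4435, -0.3115, 0.298]
ft_force: [1.7, -1.0, -4.5]
gripper_width: 0.423
grip_force: 30.0
at [ 0.4435 -0.3115  0.298 ] t 13.8 F [ 1.6881 -0.9947 -4.5176] w 0.423 j [-0.8438 -0.3169  2.1473  0.3815  0.9022 -2.3786]
[-0.01    0.1055 -0.0902] [-0.0076  0.3295  0.0015] rows>= 2.8 2.2
[-0.0297  0.5253 -0.0823] [-0.0345  0.5287 -0.0977] rows>= 10.7 3.6
```

```bash
python3 shift.py '[[-0.002,0.02,-0.02,0,0.06,0],[-0.005,0.045,-0.045,-0.003,0.15,0],[-0.008,0.075,-0.07,-0.005,0.24,0],[-0.01,0.105,-0.09,-0.008,0.33,0],[-0.013,0.145,-0.09,-0.01,0.4,-0.02],[-0.016,0.185,-0.088,-0.015,0.46,-0.04],[-0.018,0.225,-0.087,-0.02,0.5,-0.06],[-0.02,0.265,-0.086,-0.025,0.529,-0.08],[-0.022,0.31,-0.085,-0.03,0.529,-0.098],[-0.024,0.355,-0.084,-0.0345,0.529,-0.098]]'|grep time; python3 shift.py '[[0.001,0.045,-0.001,0,0,0],[0.001,0.09,-0.001,0,0,0],[0.001,0.13,-0.001,0,0,0],[0.001,0.16,-0.001,0,0,0],[0.001,0.17,-0.001,0,0,0],[0.001,0.17,-0.001,0,0,0],[0.001,0.17,-0.001,0,0,0]]'
python3 - <<'E'
from h import *
D=tilt(CY)
go((chest(-.025,0.,.119),D))
E
```

```text
time: 14.8
time: 15.5
tool_pos: [0.5159, 0.2095, 0.377]
tcp_rot: [[-0.994, 0.111, -0.007], [0.11, 0.994, 0.004], [0.007, 0.003, -1.0]]
ft_force: [0.2, -1.0, -4.6]
gripper_width: 0.423
grip_force: 30.0
at [0.5159 0.2095 0.377 ] t 15.5 F [ 0.2329 -1.0114 -4.5527] w 0.423 j [ 0.3372 -0.0125  1.6631  0.0062  1.496  -1.1233]
[-0.0258 -0.002   0.2578] [ 0.0035 -0.0071  0.0013] rows>= 5.2 0.1
```

```bash
python3 shift.py '[[-0.01,-0.002,0,0.003,-0.007,0],[-0.026,-0.002,0.02,0.003,-0.007,0],[-0.026,-0.002,0.055,0.003,-0.007,0],[-0.026,-0.002,0.095,0.003,-0.007,0],[-0.026,-0.002,0.135,0.003,-0.007,0],[-0.026,-0.002,0.175,0.003,-0.007,0],[-0.026,-0.002,0.21,0.003,-0.007,0],[-0.026,-0.002,0.235,0.003,-0.007,0],[-0.026,-0.002,0.245,0.003,-0.007,0],[-0.026,-0.002,0.245,0.003,-0.007,0]]'|grep time; python3 shift.py '[[0,0,0,0,0,0],[0,0,0,0,0,0],[0,0,0.003,0,0,0],[0,0,0.003,0,0,0]]'
python3 - <<'E'
from h import *
go((chest(-.025,0.,.119),tilt(CY)))
E
```

```text
time: 16.5
time: 16.9
tool_pos: [0.5413, 0.2071, 0.1313]
tcp_rot: [[-0.994, 0.111, 0.004], [0.111, 0.994, 0.003], [-0.003, 0.003, -1.0]]
ft_force: [-0.3, -0.4, -5.5]
gripper_width: 0.425
grip_force: 30.0
at [0.5413 0.2071 0.1313] t 16.9 F [-0.3449 -0.3991 -5.4526] w 0.425 j [ 0.3216  0.1729  1.9222  0.0017  1.0422 -1.1392]
[ 0.0015 -0.0015  0.0123] [0.0031 0.0033 0.0012] rows>= 0.2 0.0
```

```bash
python3 shift.py '[[0,0,0.002,0,0,0],[0,0,0.005,0,0,0],[0,0,0.008,0,0,0],[0,0,0.009,0,0,0],[0,0,0.009,0,0,0],[0,0,0.009,0,0,0]]'| egrep 'pos|ft_force'; python3 shift.py '[[0,0,0.001,0,0,0],[0,0,0.002,0,0,0],[0,0,0.002,0,0,0],[0,0,0.002,0,0,0]]'| egrep 'pos|ft_force'
```

```text
tool_pos: [0.5408, 0.207, 0.1213]
ft_force: [0.9, -0.3, -4.5]
tool_pos: [0.5416, 0.2071, 0.121]
ft_force: [-2.0, -2.2, 5.9]
```

Floor contact again. I'll release, retract, and work out the lid push.

```bash
python3 shift.py '[[0,0,0,0,0,0],[0,0,0,0,0,0],[0,0,0,0,0,0],[0,0,0,0,0,0]]' 0.65 30|egrep 'width|ft_f'; python3 shift.py '[[0,0,-0.02,0,0,0],[0,0,-0.06,0,0,0],[0,0,-0.11,0,0,0],[0,0,-0.16,0,0,0],[0,0,-0.21,0,0,0],[0,0,-0.26,0,0,0],[0,0,-0.31,0,0,0],[0,0,-0.35,0,0,0],[0,0,-0.35,0,0,0]]' 0.65|egrep 'pos|ft_f'
python3 - <<'E'
from h import *
D=tilt(CY);t=r.capture("top");s=r.capture("side")
for h in(.2,.3):print("canister top",h,plane(t,[(128,112),(150,112)],h))
print("canister foot",plane(t,[(172,150)],.0))
cv2.imwrite("pics/pl2.png",np.hstack([crop(s,200,90,400,390,2),cv2.resize(t["pixels"],(400,300))[:, :].copy() if 0 else crop(t,60,60,260,360,2)]))
go((chest(.17,-.05,.46),D),(chest(.17,-.05,.30),D))
E
```

```text
ft_force: [-1.2, -0.4, -0.1]
gripper_width: 0.651
tool_pos: [0.5417, 0.2068, 0.4776]
ft_force: [0.5, 0.2, 0.7]
canister top 0.2 [[0.8376 0.3993 0.2   ]
 [0.8374 0.3419 0.2   ]]
canister top 0.3 [[0.7973 0.3607 0.3   ]
 [0.7972 0.309  0.3   ]]
canister foot [[0.7928 0.336  0.    ]]
at [0.5404 0.2063 0.4706] t 19.3 F [ 0.4705 -0.6036 -1.2078] w 0.648 j [ 0.3207  0.023   1.4618  0.0015  1.6512 -1.139 ]
[-0.1942 -0.0509  0.0113] [0.0037 0.0044 0.0011] rows>= 4.0 0.0
[-0.1935 -0.0515  0.1713] [0.0037 0.0044 0.0011] rows>= 5.3 0.0
```

View pics/pl2.png

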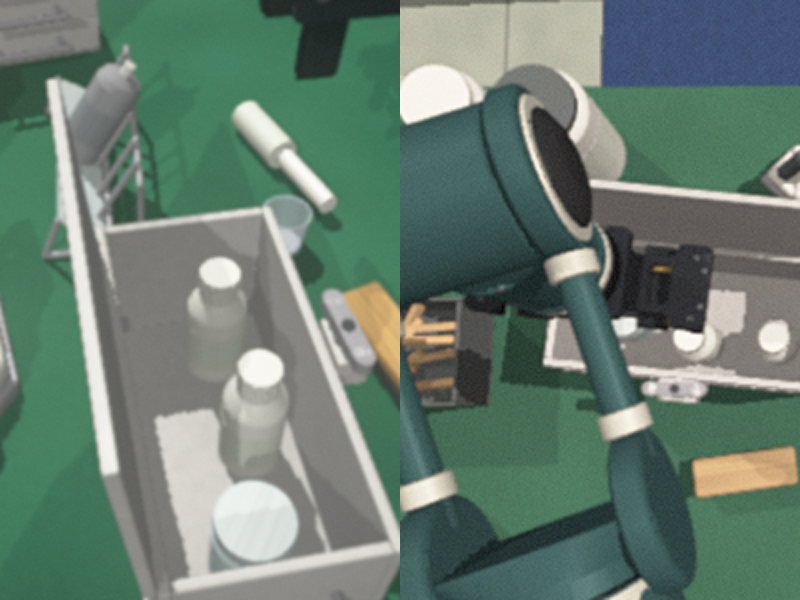

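Both bottles stand upright in the chest, caps at (220,272) and (260,370), and the jar and can are in place. Now I'll take shut fingers over the lid and down behind it.

```bash
python3 shift.py '[[-0.05,-0.015,0.0,0,0,0],[-0.1,-0.03,0.0,0,0,0],[-0.145,-0.04,0.01,0,0,0],[-0.175,-0.05,0.01,0,0,0],[-0.194,-0.051,0.01,0,0,0],[-0.194,-0.051,0.03,0,0,0],[-0.194,-0.051,0.08,0,0,0],[-0.194,-0.051,0.13,0,0,0],[-0.194,-0.051,0.165,0,0,0],[-0.194,-0.051,0.171,0,0,0]]' 0 20
python3 - <<'E'
from h import *
D=tilt(CY)
def tip(th,rr=.15,c=.0):
    n=np.array([np.sin(th),np.cos(th)]);q=np.array([.09-rr*np.cos(th),.165+rr*np.sin(th)])+n*.01
    return chest(q[0]+.009+c,-.05,q[1]),D   # -x bottom edge of the tip on the outer face
go(*[tip(t) for t in (1.6,1.4,1.2,1.0,.8,.6,.4)])
E
```

```text
time: 20.3
tool_pos: [0.7231, 0.1337, 0.2877]
tcp_rot: [[-0.994, 0.111, -0.014], [0.111, 0.994, -0.0], [0.014, -0.002, -1.0]]
ft_force: [-0.0, 0.3, -1.5]
gripper_width: 0.003
grip_force: 0.0
at [0.7231 0.1337 0.2877] t 20.3 F [-0.005   0.2755 -1.4703] w 0.003 j [ 0.1481  0.3649  1.3849  0.002   1.4058 -1.3121]
[ 0.0523  0.0012 -0.0263] [-0.0017 -0.014   0.001 ] rows>= 1.2 0.1
[ 0.0823  0.0012 -0.0257] [-0.0017 -0.014   0.001 ] rows>= 1.7 0.1
[ 0.1116  0.0012 -0.0192] [-0.0017 -0.014   0.001 ] rows>= 2.3 0.1
[ 0.1391  0.0013 -0.007 ] [-0.0017 -0.014   0.001 ] rows>= 2.8 0.1
[0.1635 0.0013 0.0104] [-0.0017 -0.014   0.001 ] rows>= 3.3 0.1
[0.184  0.0014 0.0323] [-0.0017 -0.014   0.001 ] rows>= 3.7 0.1
[0.1998 0.0015 0.0578] [-0.0017 -0.014   0.001 ] rows>= 4.2 0.1
```

```bash
python3 shift.py '[[0.015,0.001,-0.01,0,-0.014,0],[0.03,0.001,-0.02,0,-0.014,0],[0.045,0.001,-0.026,0,-0.014,0],[0.06,0.001,-0.027,0,-0.014,0],[0.075,0.001,-0.026,0,-0.014,0],[0.09,0.001,-0.024,0,-0.014,0],[0.105,0.001,-0.02,0,-0.014,0],[0.12,0.001,-0.015,0,-0.014,0],[0.132,0.001,-0.01,0,-0.014,0],[0.139,0.001,-0.007,0,-0.014,0]]'
python3 - <<'E'
from h import *
D=tilt(CY)
def tip(th,rr=.15,c=.0):
    n=np.array([np.sin(th),np.cos(th)]);q=np.array([.09-rr*np.cos(th),.165+rr*np.sin(th)])+n*.01
    return chest(q[0]+.009+c,-.05,q[1]),D
go(*[tip(t) for t in (.8,.6,.4,.2,0.1,0.05,0)])
E
```

```text
time: 21.3
tool_pos: [0.5895, 0.151, 0.3074]
tcp_rot: [[-0.994, 0.111, 0.02], [0.111, 0.994, 0.001], [-0.02, 0.004, -1.0]]
ft_force: [1.5, 0.1, 3.5]
gripper_width: 0.007
grip_force: 1.4
at [0.5895 0.151  0.3074] t 21.3 F [1.4503 0.0595 3.4622] w 0.007 j [ 0.2114  0.0914  1.6797 -0.0028  1.3507 -1.2481]
[ 0.0295 -0.0012  0.0273] [0.0037 0.0196 0.0012] rows>= 0.8 0.1
[ 0.0508 -0.0012  0.0485] [0.0037 0.0196 0.0012] rows>= 1.4 0.1
[ 0.0674 -0.0013  0.0735] [0.0037 0.0196 0.0012] rows>= 2.0 0.1
[ 0.0787 -0.0014  0.1013] [0.0037 0.0196 0.0012] rows>= 2.6 0.1
[ 0.0822 -0.0015  0.1159] [0.0037 0.0196 0.0012] rows>= 2.8 0.1
[ 0.0834 -0.0015  0.1233] [0.0037 0.0196 0.0012] rows>= 3.0 0.1
[ 0.0842 -0.0015  0.1308] [0.0037 0.0196 0.0012] rows>= 3.1 0.1
```

Contact is at the expected few newtons, so I'll follow the arc down.

```bash
python3 shift.py '[[0.015,0,0.013,0,0.01,0],[0.029,0,0.027,0,0.02,0],[0.04,0,0.038,0,0.02,0],[0.051,0,0.048,0,0.02,0],[0.06,0,0.061,0,0.02,0],[0.067,0,0.073,0,0.02,0],[0.073,0,0.087,0,0.02,0],[0.079,0,0.101,0,0.02,0],[0.08,0,0.108,0,0.02,0],[0.082,0,0.114,0,0.02,0]]'
python3 - <<'E'
from h import *
go((chest(-.05,-.05,.175),tilt(CY)))
E
```

```text
time: 22.3
tool_pos: [0.5093, 0.1598, 0.189]
tcp_rot: [[-0.994, 0.111, -0.005], [0.111, 0.994, 0.002], [0.006, 0.002, -1.0]]
ft_force: [1.1, -0.4, 1.2]
gripper_width: 0.006
grip_force: 0.7
at [0.5093 0.1598 0.189 ] t 22.3 F [ 1.1246 -0.416   1.1728] w 0.006 j [ 0.255   0.0375  1.9573  0.0041  1.1513 -1.2066]
[-0.0001 -0.0009  0.014 ] [ 0.0019 -0.0055  0.0011] rows>= 0.3 0.0
```

```bash
python3 shift.py '[[0,0,0.004,0,0,0],[0,0,0.008,0,0,0],[0,0,0.011,0,0,0],[0,0,0.013,0,0,0],[0,0,0.014,0,0,0],[0,0,0.014,0,0,0],[0,0,0.014,0,0,0]]'|egrep 'pos|ft_f';  python3 shift.py '[[0,0,0.001,0,0,0],[0,0,0.002,0,0,0],[0,0,0.003,0,0,0],[0,0,0.003,0,0,0]]'|egrep 'pos|ft_f'
```

```text
tool_pos: [0.5101, 0.1599, 0.1762]
ft_force: [-0.1, 0.2, 0.4]
tool_pos: [0.5102, 0.16, 0.1758]
ft_force: [-5.8, -1.9, 12.6]
```

The lid is pressed flat: TCP at 0.176 m, 12.6 N. Next is the turnbutton.

```bash
python3 shift.py '[[0,0,-0.02,0,0,0],[0,0,-0.06,0,0,0],[0,0,-0.09,0,0,0]]' 0.5 20|grep time
python3 - <<'E'
from h import *
t=r.capture("top");s=r.capture("side")
cv2.imwrite("pics/tb.png",np.hstack([crop(t,140,180,240,280,4),crop(s,330,220,430,320,4)]))
B=-.0325
go((np.array([.4612,.2152,.26]),tilt(B-np.pi/2)),(np.array([.4612,.2152,.182]),tilt(B-np.pi/2)))
E
```

```text
time: 23.7
at [0.5133 0.1605 0.2688] t 23.8 F [1.0607 0.6021 0.2741] w 0.343 j [ 0.2543 -0.0195  1.8644  0.0039  1.2895 -1.2066]
[0.0579 0.0486 0.0088] [ 0.0089 -0.0002  1.4924] rows>= 1.5 9.9
[0.0583 0.0481 0.0868] [ 0.0089 -0.0002  1.4924] rows>= 2.3 9.9
```

View pics/tb.png

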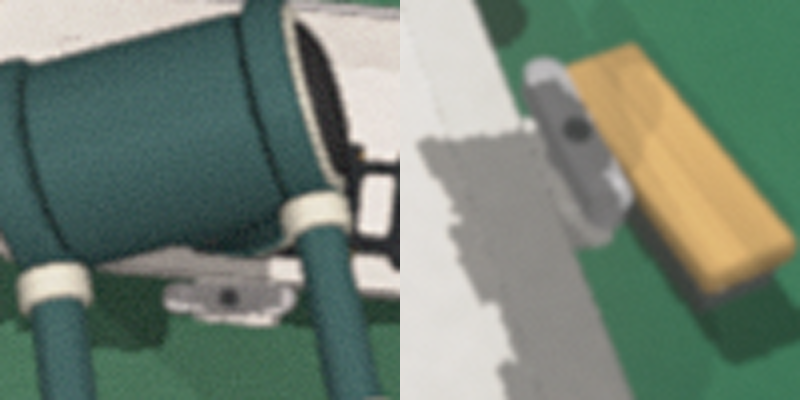

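The lid lies shut in both views, and the bar is clear of it. The pivot dot is at (229,297) in the top crop and (178,130) in the side crop.

```bash
python3 - <<'E'
from h import *
t=r.capture("top");s=r.capture("side")
f=lambda P,x,y:(np.array([P],float)+.5)/4-.5+[x,y]
u=f((229,297),140,180);v=f((178,130),330,220)
print(plane(t,u,.192),plane(s,v,.192),tri(t,u,s,v))
e=plane(s,f((146,72),330,220),.192)-plane(s,f((213,210),330,220),.192);print("bar yaw side",np.arctan2(e[0,0],-e[0,1]),e)
E
python3 shift.py '[[0.02,0.02,0,0,0,0.15],[0.058,0.049,0.009,0,0,0.3],[0.058,0.049,0.009,0,0,0.45],[0.058,0.049,0.009,0,0,0.6],[0.058,0.049,0.009,0,0,0.75],[0.058,0.049,0.009,0,0,0.9],[0.058,0.049,0.009,0,0,1.05],[0.058,0.049,0.009,0,0,1.2],[0.058,0.049,0.009,0,0,1.35],[0.058,0.049,0.009,0,0,1.49]]' 0.5|grep time;  python3 shift.py '[[0,0,0,0,0,0],[0,0,0,0,0,0]]'|grep time
python3 - <<'E'
from h import *
go((np.array([.4607,.2155,.182]),tilt(-.0325-np.pi/2)))
E
```

```text
[[0.4612 0.2157 0.192 ]] [[0.4608 0.2157 0.192 ]] [[0.461  0.2157 0.1922 0.0003]]
bar yaw side -0.07233599543334183 [[-0.0053 -0.0738  0.    ]]
time: 24.9
time: 25.1
at [0.4571 0.2145 0.2528] t 25.1 F [ 0.2536 -0.9382  0.5633] w 0.502 j [ 0.3866 -0.0669  1.9394  0.0043  1.2743  0.4119]
[0.001  0.004  0.0708] [-0.0064 -0.0017  0.0059] rows>= 1.4 0.1
```

```bash
python3 shift.py '[[0.001,0.004,0.02,-0.006,0,0],[0.001,0.004,0.04,-0.006,0,0],[0.001,0.004,0.06,-0.006,0,0],[0.001,0.004,0.07,-0.006,0,0],[0.001,0.004,0.07,-0.006,0,0],[0.001,0.004,0.07,-0.006,0,0]]'|egrep 'pos|ft_f'
python3 - <<'E'
from h import *
go((np.array([.461,.2157,.182]),tilt(-.04-np.pi/2)))
E
```

```text
tool_pos: [0.4618, 0.216, 0.1847]
ft_force: [0.3, -0.3, 0.9]
at [0.4618 0.216  0.1847] t 25.7 F [ 0.2891 -0.2629  0.8956] w 0.497 j [ 0.3875 -0.0103  2.0139  0.0019  1.1348  0.4159]
[-0.0003 -0.0008  0.0027] [ 0.0022 -0.0029  0.0108] rows>= 0.1 0.1
```

```bash
python3 shift.py '[[0,-0.001,0.002,0,0,0],[0,-0.001,0.002,0,0,0],[0,-0.001,0.002,0,0,0],[0,-0.001,0.002,0,0,0],[0,-0.001,0.002,0,0,0],[0,-0.001,0.002,0,0,0],[0,-0.001,0.002,0,0,0]]' 0.1 20|tail -5
python3 shift.py '[[0,0,0,0,0,-0.12],[0,0,0,0,0,-0.25],[0,0,0,0,0,-0.39],[0,0,0,0,0,-0.53],[0,0,0,0,0,-0.67],[0,0,0,0,0,-0.81],[0,0,0,0,0,-0.95],[0,0,0,0,0,-1.09],[0,0,0,0,0,-1.22],[0,0,0,0,0,-1.35]]'
python3 - <<'E'
from h import *
print(r.state()["ft_torque"]); go((np.array([.461,.2157,.182]),tilt(CY)))
E
```

```text
tool_pos: [0.4609, 0.2161, 0.1831]
tcp_rot: [[0.03, 1.0, 0.003], [1.0, -0.03, 0.003], [0.003, 0.003, -1.0]]
ft_force: [-0.5, -0.4, 3.5]
gripper_width: 0.205
grip_force: 20.0
time: 27.4
tool_pos: [0.4619, 0.2169, 0.1831]
tcp_rot: [[-0.97, 0.243, 0.005], [0.243, 0.97, 0.005], [-0.004, 0.006, -1.0]]
ft_force: [0.5, 2.9, 1.1]
gripper_width: 0.202
grip_force: 20.0
[ 0.4208 -0.2682 -0.0678]
at [0.4619 0.2169 0.1831] t 27.4 F [0.5427 2.9177 1.0509] w 0.202 j [ 0.3885 -0.0102  2.0171  0.0029  1.1281 -0.9377]
[ 0.0006 -0.0014  0.0011] [ 0.0058  0.0042 -0.1339] rows>= 0.0 0.9
```

```bash
python3 shift.py '[[0,0,0,0,0,-0.05],[0,0,0,0,0,-0.1],[0,0,0,0,0,-0.134],[0,0,0,0,0,-0.134],[0,0,0,0,0,-0.134]]'|grep ft_f; T='from h import *
print(r.state()["ft_torque"]);go((r.state()["tool_pos"],tilt(CY)))'; python3 -c "$T"; python3 shift.py '[[0,0,0,0,0,-0.02],[0,0,0,0,0,-0.04],[0,0,0,0,0,-0.04],[0,0,0,0,0,-0.04]]'|grep ft_f; python3 -c "$T"
```

```text
ft_force: [3.1, 4.0, 0.3]
[ 0.7456 -0.4718  0.0213]
at [0.4619 0.217  0.1831] t 27.9 F [3.074  3.9565 0.3368] w 0.201 j [ 0.3886 -0.0102  2.017   0.003   1.128  -1.0657]
[0. 0. 0.] [ 0.0056  0.0046 -0.0058] rows>= 0.0 0.1
ft_force: [3.4, 4.4, 0.3]
[ 0.7419 -0.4495 -0.4244]
at [0.4619 0.217  0.1831] t 28.3 F [3.4203 4.3787 0.3099] w 0.203 j [ 0.3884 -0.0102  2.017   0.0033  1.1279 -1.1047]
[0. 0. 0.] [0.0058 0.0046 0.0329] rows>= 0.0 0.2
```

The torque jumped to 0.42 N m, well above the 0.08 N m friction, so the bar is on its stop. I'll release and retreat clear.

```bash
python3 shift.py '[[0,0,0,0,0,0],[0,0,0,0,0,0],[0,0,0,0,0,0],[0,0,0,0,0,0]]' 0.5|grep width; python3 shift.py '[[0,0,-0.01,0,0,0],[0,0,-0.04,0,0,0],[0,0,-0.09,0,0,0],[0,0,-0.14,0,0,0],[0,0,-0.18,0,0,0],[0,0.04,-0.22,0,0,0],[0,0.09,-0.24,0,0,0],[0,0.14,-0.25,0,0,0],[0,0.19,-0.25,0,0,0],[0,0.24,-0.25,0,0,0]]'|egrep 'time|pos'; python3 shift.py '[[0,0.05,0,0,0,0],[0,0.1,0,0,0,0],[0,0.14,0,0,0,0],[0,0.16,0,0,0,0],[0,0.16,0,0,0,0],[0,0.16,0,0,0,0]]'
python3 - <<'E'
from h import *
t=r.capture("top");s=r.capture("side");tb=np.array([.461,.2157,.192])
print([proj(c,chest(*p)) for c in(t,s) for p in((-.145,0,.192),(-.104,0,.192),(-.063,0,.192),(-.09,-.18,.175),(-.09,.18,.175))])
for n,c in(("top",t),("side",s)):
    g=cv2.cvtColor(c["pixels"],cv2.COLOR_BGR2HSV);u=proj(c,tb)[0].round().astype(int)
    print(n,u);x,y=u
    for rr in range(y-22,y+23,2): print(rr,' '.join("%3d/%3d"%(g[rr,k,2],g[rr,k,1]) for k in range(x-20,x+21,4)))
E
```

```text
gripper_width: 0.5
time: 29.7
tool_pos: [0.4778, 0.446, 0.4354]
time: 30.3
tool_pos: [0.49, 0.6034, 0.4333]
tcp_rot: [[-0.997, 0.076, 0.002], [0.076, 0.997, 0.002], [-0.002, 0.002, -1.0]]
ft_force: [0.3, 0.1, -0.9]
gripper_width: 0.504
grip_force: 0.0
[array([[195.2461, 270.0039]]), array([[197.2836, 253.8684]]), array([[199.2917, 237.9197]]), array([[267.955 , 255.2039]]), array([[129.9433, 242.0428]]), array([[396.7497, 248.2725]]), array([[373.6471, 251.7061]]), array([[350.1645, 255.1875]]), array([[335.2278, 188.1962]]), array([[405.5728, 360.9084]])]
top [197 254]
232 211/ 21 212/ 23 219/ 21 218/ 19 218/ 25 218/ 22 216/ 20 219/ 22 219/ 22 219/ 23 218/ 21
234 202/ 20 205/ 24 205/ 22 192/ 20 213/ 20 220/ 19 213/ 20 220/ 21 219/ 22 219/ 21 221/ 18
236 213/ 23 213/ 20 210/ 23 210/ 22 214/ 23 203/ 20 202/ 20 206/ 19 191/ 20 216/ 21 221/ 16
238 208/ 21 210/ 22 211/ 23 207/ 23 215/ 24 199/ 19 195/ 22 211/ 17 211/ 21 213/ 22 209/ 22
240 211/ 21 210/ 19 214/ 21 210/ 19 152/ 22 179/ 13 162/  9 217/ 24 219/ 20 216/ 25 212/ 19
242 212/ 22 211/ 22 213/ 22 213/ 23 131/ 18 202/ 13 170/ 15 203
[... 3023 characters left out ...]
 113/  2 112/  2 115/  2 112/ 16 140/ 77 178/107 207/118
262 116/  2 113/  7 114/  4 116/  4 117/  7 112/  2 129/  8 118/ 22 137/112 196/118 209/121
264 123/ 10 122/  8 127/ 10 133/ 12 136/ 11 127/ 10 135/ 15 126/ 10 110/100 195/118 199/118
266 134/ 10 131/ 10 132/ 10 137/  9 137/ 13 135/ 13 132/ 10 133/ 13  90/ 76 179/117 193/120
268 161/ 13 133/ 12 133/ 12 127/ 12 137/ 11 141/ 11 157/ 11 160/ 13  92/ 22 142/110 196/118
270 199/ 13 147/ 12 161/ 10 159/ 11 159/ 11 187/ 12 185/ 12 167/ 12  92/  8 109/103 189/121
272 207/ 14 196/ 13 203/ 10 204/ 11 162/ 11 149/ 12 142/ 13 133/ 10  70/ 15  82/ 68 165/114
274 205/ 12 206/ 12 206/ 12 205/ 12 148/ 10 136/ 13 135/  9 134/ 11  70/ 36  65/ 16 133/113
```

Run:
```python
from h import *
s=r.capture("side");p=s["pixels"];g=cv2.cvtColor(p,cv2.COLOR_BGR2HSV)
m=((g[...,1]<=6)&(g[...,2]>145)).astype(np.uint8);w=np.zeros_like(m);w[235:275,340:405]=1
n,l,st,_=cv2.connectedComponentsWithStats(m*w);k=l==1+np.argmax(st[1:,4]);v,u=np.nonzero(k)
X=plane(s,np.c_[u,v],.192)[:,:2]
print(len(u),X.mean(0),cv2.minAreaRect(X.astype(np.float32)*1000))
d=np.linalg.svd(X-X.mean(0),full_matrices=False)[2][0];print("bar vs chest x",np.arctan2(d[1]/d[0],1)-CY, "state",r.state()["joint_vel"].round(3))
```

```text
176 [0.4834 0.2135] ((483.2357482910156, 213.29063415527344), (18.04425048828125, 39.364925384521484), 83.83353424072266)
bar vs chest x 0.05692892768927708 state [-0.004 -0.007  0.003  0.003 -0.003 -0.   ]
```

The bar's fitted direction is -6.2°, which matches the chest's x axis at -6.4°. The lid is shut and the arm is clear, so I'll hand in.

```bash
python3 -c "
from station import r
print(r.sign_off())"
```

```text
the job is handed in; nothing more can be done
None
```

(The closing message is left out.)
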